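Wedge the rocking microscope

ROBOT

A 6-joint arm with a two-finger parallel gripper is mounted at the origin on the work surface. World frame = base frame: x ahead of the robot, y to its left, z up, the work surface at z = 0. Lengths are in m, angles in rad, forces in N, time in s.
With the tool pointing down it reaches from about 0.325 to 0.85 m from the base axis. Payload 15.5 kg.
Tool frame: the origin (TCP) lies on the centre line of the jaws, within the pads' length; the fingertips stand 8 mm ahead of it and the grasp point (between the pads) lies 11 mm behind it; z points along the fingers, x is the direction in which the jaws open and shut, and the axes are right-handed (so a half turn about z gives the same grasp; the last joint's range is limited). The gripper opens to 91 mm and grips with 3 to 60 N. Pads are 32 mm wide; open, the fingers measure 118 mm over their backs; the gripper's body (76 mm by 178 mm) begins 60 mm behind the grasp point.
Start: joints at [1.149, 0.494, 1.345, -0, 1.302, -0.096], TCP at [0.2, 0.592, 0.222] pointing down, gripper open.
Joint ranges: [-2.91, 2.91], [-0.82, 2.16], [0.22, 2.67], [-1.22, 4.37], [0.12, 2.79], [-3.08, 3.08]. Speed limits (rad/s): [1.89, 1.89, 2.57, 3.01, 3.01, 3.01].

INTERFACE

Orientations are given as [roll, pitch, yaw] about the fixed x, y, z axes, in that order (R = Rz(yaw) Ry(pitch) Rx(roll)).
In Python, from plant import monitor, optics, job gives the robot as it stands.
- The arm moves only by the tool send_rows, never from a script. Its argument "commands" is one flat list of numbers, 5 for each row, row after row: the shift along the tool's x, y, z in mm, then the turn about the tool's z in degrees, then the closure, from -1 (fully open) to 1 (shut), so that 0 is half open. In form: [dx, dy, dz, twist, hand, dx, dy, dz, twist, hand, ...]. A call has 1 to 12 rows; each row shifts and turns the commanded pose from where the row before left it, along the tool's axes as they then stand; what a row does not reach is not made up. A row lasts 1/8 s, in which the tool goes at most 62.5 mm and 10.7 degrees, less where a joint would pass 70% of its speed; a pose out of reach is approached as far as the arm can. A call with a gripper value outside its range is refused whole. The fingers move at their own pace and stop on an object; "squeeze" is the grip in N (left out, the last holds). Time passes only in rows, so rows that do not move let the fingers close. It gives the time, the measured TCP pose, the force and the opening at its end, in the units of the state.
- monitor.state(): the state, without advancing time (a new reading comes with each control period).
- optics.camera(name): name is "scene" or "top"; returns the picture (384x512x3 uint8, red, green, blue); there is no depth.
- optics.camera_model(name): a dict with "fx", "fy", "cx", "cy" (pixels), "R" (3x3) and "t" (3): a world point X has camera coordinates R X + t. Camera axes: x right, y down, z forward; pixel columns grow to the right and rows downward; lengths in m; the calibration is good to about 2 mm. A picture is of the moment at which its call begins. camera_model takes no time and is no camera call.
- job.job_done(): hands the job in, once; it reports no verdict.
The state is a dict: "time_s": time; "q": joint angles; "dq": joint speeds; "effort": joint torques, N m; "eef_pos": TCP position; "orientation": TCP orientation; "wrist_force": force on the tool from outside, world axes, zero at the start; "moment": the same for the moment, N m; "finger_gap": opening from 0.0 (shut) to 1.0 (fully open).
Only numpy, scipy, OpenCV 4.12 (cv2) and the standard library are available. Lean on these libraries where they do the work, as an engineer would, in place of code of your own. Each camera call takes 0.05 s, during which the arm holds its last target.

TASK

The microscope rocks: its front left foot, on the side where the grey wedge lies, has lost its rubber pad. With the fingertips push the wedge along the bench, thin end first, under that foot until the wedge is snug and the microscope no longer rocks but stands firm on all its feet, and drive it no further: the microscope must not be shoved along nor another foot lifted. Slide the wedge flat on the bench, never pick it up, and leave the microscope itself and everything else on the bench alone.

Things in the scene. Friction and masses are not known exactly. Their poses are not given: they have to be found in the camera images.
- wedge: loose grey plastic wedge with dark ribs on its sloping top, 120 mm long, 45 mm wide, 70 g, flat on the bench beside the short foot, out of line and askew. 22 mm high at its upright thick end face (x = -60 mm), falling evenly to 1.2 mm at the thin edge (x = +60 mm). Origin: centre of its underside; x points to the thin edge, y across, z up. Slides under 1 N
- foot_short: front left foot of the microscope, the near corner on the wedge's side: bare steel stud, domed (sole radius 20 mm), 26 mm in diameter, 6 mm shorter than the other feet. 23 mm in from the base's left side, 25 mm from its front. Origin: lowest point of the sole, now on the bench. It ends about 6 mm up on the wedge, some 25 mm back from the thin edge; lifting it so far takes a push of a few newtons
- microscope: white microscope, 8 kg, loose, 420 mm tall, eyepieces to the robot, 70 mm beyond its base; base 300 mm deep, 210 wide, 14 up, nothing wider above. Origin: its centre at sole level; x to its back, y to its left (wedge side), z up. Tipped 2.4 degrees on to the short foot; the back right foot hangs 6 mm up. Once it bears, the push climbs to 25 N in some 8 mm; then the microscope slides or lifts
- slide_box: wooden box for slides, 85 x 110 x 35 mm, lying shut beyond the wedge; origin at the centre of its underside
- oil_bottle: small amber bottle, 32 mm in diameter, 60 mm tall, standing between the robot and the wedge; origin at the centre of its underside
- petri_dish: shut clear culture dish, 93 mm in diameter, 16 mm tall; origin at the centre of its underside
- marker_pen: marker pen, 136 mm long, 12 mm thick, lying in front of the microscope; origin at the centre of its underside
- coverslip_box: clear plastic box of cover slips, 50 x 35 x 18 mm; origin at the centre of its underside
- wash_bottle: white squeeze bottle right of the microscope with a red cap, 62 mm in diameter, 155 mm to the cap's top, 185 mm with its spout; origin at the centre of its underside
- screwdriver: small screwdriver with a black handle, 150 mm long, lying between the robot and the wedge; origin at the middle of its underside

How it is judged:
At the end, for the whole second after the job is handed in: The wedge lies flat on the bench, the short foot within 18 mm of its centre line, and carries it with 4 to 34 N (with less, the foot diagonally across does not bear; with more, another foot is lifting). The microscope is level within 0.6 degrees; it and the wedge are still (contact force between foot_short and wedge between 4 and 34 N and angle between microscope's own z axis and vertical below 0.0105 rad and height (world z) of wedge below 0.004 m and angle between wedge's own z axis and vertical below 0.05 rad and y of foot_short in the frame of wedge between -0.018 and 0.018 m and linear speed of each of microscope, wedge below 0.01 m/s); the robot touches nothing.
It fails at once if the wedge is lifted off the bench or tipped up (height (world z) of wedge above 0.01 m or angle between wedge's own z axis and vertical above 0.3 rad).
It fails at once if the microscope is shoved more than 15 mm along the bench (distance of microscope from where it was at the start of the episode above 0.015 m).
It fails at once if the hand or the arm pushes on the microscope (contact force between any of the fingers, the arm and microscope above 3 N).
It fails at once if another thing on the bench is moved more than 30 mm (distance of any of slide_box, oil_bottle, petri_dish, marker_pen, coverslip_box, wash_bottle, screwdriver from where it was at the start of the episode above 0.03 m).
It also fails if it takes over 64 s, if anything falls off the work surface, if the arm or the gripper's body presses on something with over 40 N, if the wrist force passes 120 N, or if a joint passes its speed limit or range.

## Working session

There is one attempt and no reset: what is moved stays moved. The work goes in short steps, Python scripts to look and compute and a tool call to move; the robot and the scene stay as the last step left them, time stands still between calls to the robot, and variables do not carry over. Pictures are saved under pics/ and viewed, and the job is handed in when it is done.

Besides the shell and the picture viewer there is one more tool, called after ">>>" as name(argument=value, ...) on one line, values as JSON. send_rows: Moves the arm, as the interface text tells. Its arguments: {"type":"object","properties":{"commands":{"type":"array"},"squeeze":{"type":"number"}},"required":["commands"]}

```bash
ls; mkdir -p pics; python3 - <<'E'
from plant import monitor, optics, job
import cv2
print(monitor.state())
for n in("scene","top"):
    im=optics.camera(n); cv2.imwrite(f"pics/{n}0.png",im[:,:,::-1]); m=optics.camera_model(n); print(n,m)
E
```

```text
pics
{'time_s': 0.0, 'q': array([ 1.14946938e+00,  4.94165547e-01,  1.34616249e+00,  1.60097811e-05,
        1.30249776e+00, -9.54882029e-02]), 'dq': array([ 2.62809598e-04,  1.25135510e-03, -1.14002687e-03, -1.42141374e-04,
       -6.21120524e-04,  6.33466294e-05]), 'effort': array([ 1.14360875e-03, -8.78832722e+01, -3.81855261e+01,  7.08280667e-02,
        5.34269388e-02, -6.31788066e-05]), 'eef_pos': array([0.19989067, 0.59176455, 0.22133861]), 'orientation': array([-3.14145972e+00,  1.22605245e-03,  1.24495341e+00]), 'wrist_force': array([ 0.11951381, -0.26645283,  0.6415058 ]), 'moment': array([0.00250028, 0.01594145, 0.00937698]), 'finger_gap': 0.9998407409478239}
scene {'fx': 419.5548532271553, 'fy': 419.5548532271553, 'cx': 256.6227319320339, 'cy': 192.8627890301668, 'R': array([[-0.88910055,  0.45733166,  0.01865391],
       [ 0.30483544,  0.62204872, -0.72120091],
       [-0.34143165, -0.63553375, -0.69247475]]), 't': array([ 0.52030388, -0.136629  ,  1.2051523 ])}
top {'fx': 375.5000267761156, 'fy': 375.5000267761156, 'cx': 253.53741994541028, 'cy': 195.11710736610357, 'R': array([[-0.03219428, -0.99947774, -0.00278775],
       [-0.9753391 ,  0.03202585, -0.21837578],
       [ 0.21835101, -0.00431145, -0.97586077]]), 't': array([-0.04416223,  0.5746848 ,  0.78675911])}
```

View pics/scene0.png

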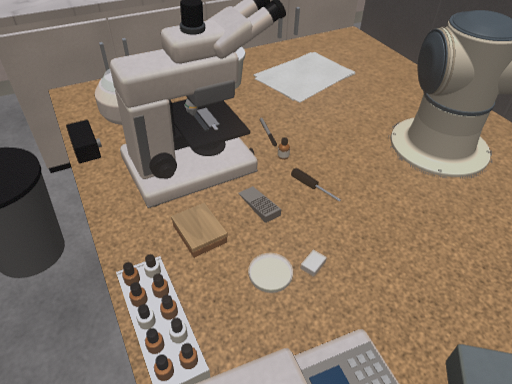

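View pics/top0.png

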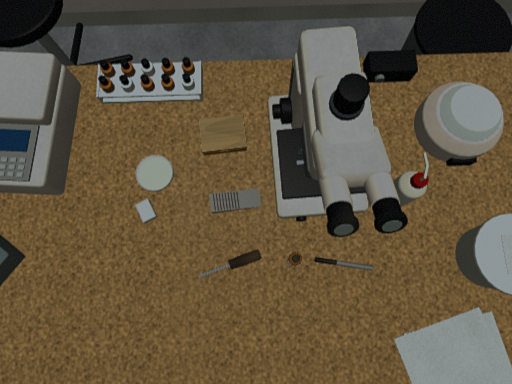

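```bash
cat > h.py <<'E'
import numpy as np, cv2
from plant import monitor, optics, job
def ray(n,u,v,z=0.):
    m=optics.camera_model(n);R=np.array(m["R"]);t=np.array(m["t"])
    d=R.T@np.array([(u-m["cx"])/m["fx"],(v-m["cy"])/m["fy"],1.]);c=-R.T@t
    return c+d*(z-c[2])/d[2]
def proj(n,X):
    m=optics.camera_model(n);p=np.array(m["R"])@np.array(X)+m["t"]
    return m["cx"]+m["fx"]*p[0]/p[2],m["cy"]+m["fy"]*p[1]/p[2]
def crop(f,o,x0,x1,y0,y1,k):
    cv2.imwrite(o,cv2.resize(cv2.imread(f)[y0:y1,x0:x1],None,fx=k,fy=k,interpolation=cv2.INTER_CUBIC))
E
python3 - <<'E'
from h import *
crop("pics/top0.png","pics/topc.png",190,310,90,230,4)
crop("pics/scene0.png","pics/scenec.png",110,300,120,250,4)
for n,l in(("bottle",(295,260)),("sd",(229,265)),("sdtip",(200,276)),("sdh",(260,252)),("box",(223,135)),("petri",(154,173)),("cover",(145,210)),("pen",(343,264)),("basecornL",(277,217))):
    print(n,ray("top",*l,0.01).round(3))
E
```

```text
bottle [ 0.428 -0.154  0.01 ]
sd [ 0.421 -0.001  0.01 ]
sdtip [0.398 0.066 0.01 ]
sdh [ 0.449 -0.074  0.01 ]
box [0.741 0.008 0.01 ]
petri [0.648 0.178 0.01 ]
cover [0.557 0.197 0.01 ]
pen [ 0.415 -0.265  0.01 ]
basecornL [ 0.53  -0.117  0.01 ]
```

View pics/topc.png

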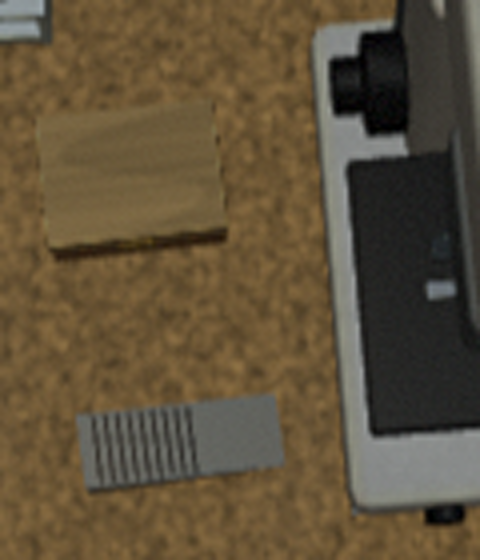

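View pics/scenec.png

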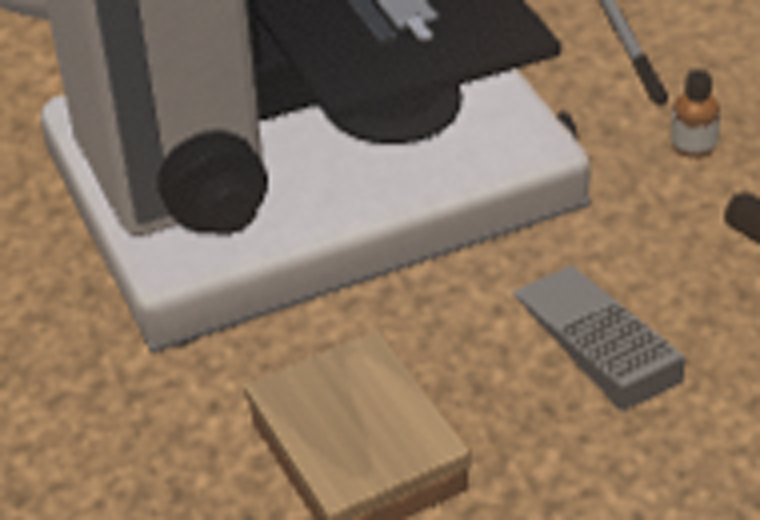

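```bash
python3 - <<'E'
from h import *
T=lambda x,y:(190+(x+.5)/4-.5,90+(y+.5)/4-.5)
S=lambda x,y:(110+(x+.5)/4-.5,120+(y+.5)/4-.5)
for nm,p,z in(("thinA",T(277,395),.0012),("thinB",T(285,466),.0012),("thickA",T(78,414),.022),("thickB",T(88,489),.022)):print("top",nm,ray("top",*p,z).round(4))
for nm,p,z in(("thinA",S(516,295),.0012),("thinB",S(571,266),.0012),("thickA",S(624,386),.022),("thickB",S(683,359),.022),("thickAbot",S(626,408),0),("thickBbot",S(683,380),0)):print("scene",nm,ray("scene",*p,z).round(4))
a=ray("scene",*S(587,207),.0066);b=ray("scene",*S(152,349),.014);print("FLbot",a,"BLbot",b,np.linalg.norm(a-b))
for z in(.04,.05,.06):
  print(z,"scene FLtop",ray("scene",*S(586,160),z).round(4),"BLtop",ray("scene",*S(148,308),z+.007).round(4),"top FL",ray("top",*T(352,507),z).round(4),"top BL",ray("top",*T(314,28),z+.007).round(4))
E
```

```text
top thinA [ 0.6033 -0.0767  0.0012]
top thinB [ 0.559  -0.0799  0.0012]
top thickA [0.5905 0.0425 0.022 ]
top thickB [0.545  0.0369 0.022 ]
scene thinA [ 0.5993 -0.0706  0.0012]
scene thinB [ 0.5566 -0.0792  0.0012]
scene thickA [0.5852 0.0441 0.022 ]
scene thickB [0.5441 0.0404 0.022 ]
scene thickAbot [ 0.582   0.0424 -0.    ]
scene thickBbot [0.5411 0.0376 0.    ]
FLbot [ 0.52432431 -0.12004024  0.0066    ] BLbot [ 0.81672747 -0.11135097  0.014     ] 0.292625821659558
0.04 scene FLtop [ 0.522  -0.1273  0.04  ] BLtop [ 0.8138 -0.1108  0.047 ] top FL [ 0.5263 -0.1166  0.04  ] top BL [ 0.8229 -0.1066  0.047 ]
0.05 scene FLtop [ 0.5277 -0.1166  0.05  ] BLtop [ 0.8153 -0.1001  0.057 ] top FL [ 0.5247 -0.116   0.05  ] top BL [ 0.8177 -0.1061  0.057 ]
0.06 scene FLtop [ 0.5335 -0.1058  0.06  ] BLtop [ 0.8168 -0.0895  0.067 ] top FL [ 0.5231 -0.1153  0.06  ] top BL [ 0.8126 -0.1055  0.067 ]
```

```bash
cat >> h.py <<'E'
from scipy.spatial.transform import Rotation as Ro
def plan(target,yaw,n):
    s=monitor.state();p=np.array(s["eef_pos"]);y0=s["orientation"][2]
    d=(np.array(target)-p)/n; dy=(yaw-y0)/n
    for i in range(n):
        y=y0+dy*i   # shift before turn in each row
        R=Ro.from_euler("xyz",[np.pi,0,y]).as_matrix()
        print((1000*(R.T@d)).round(1), round(-np.degrees(dy),2))
E
python3 -c "
from h import *
plan([0.578,0.003,0.12],0.11,16)"
```

```text
[-27.3  34.2   6.3] 4.06
[-24.8  36.    6.3] 4.06
[-22.2  37.7   6.3] 4.06
[-19.5  39.2   6.3] 4.06
[-16.6  40.4   6.3] 4.06
[-13.7  41.5   6.3] 4.06
[-10.8  42.4   6.3] 4.06
[-7.7 43.   6.3] 4.06
[-4.7 43.5  6.3] 4.06
[-1.6 43.7  6.3] 4.06
[ 1.5 43.7  6.3] 4.06
[ 4.6 43.5  6.3] 4.06
[ 7.7 43.1  6.3] 4.06
[10.7 42.4  6.3] 4.06
[13.7 41.5  6.3] 4.06
[16.6 40.5  6.3] 4.06
```

>>> send_rows(commands=[-27, 34, 0, 4, -1, -25, 36, 0, 4, -1, -22, 38, 0, 4, -1, -20, 39, 0, 4, -1, -17, 40, 0, 4, -1, -14, 42, 0, 4, -1, -11, 42, 0, 4, -1, -8, 43, 0, 4, -1, -5, 44, 0, 4, -1, -2, 44, 0, 4, -1, 1, 44, 0, 4, -1, 5, 43, 0, 4, -1])

```text
time_s: 1.6
eef_pos: [0.4853, 0.1491, 0.2218]
orientation: [-3.142, 0.0, 0.405]
wrist_force: [1.1, 0.2, 0.2]
finger_gap: 1.002
```

>>> send_rows(commands=[8, 43, 10, 4, -1, 11, 42, 20, 4, -1, 14, 41, 20, 4, -1, 17, 40, 20, 4, -1, 0, 0, 20, 0, -1, 0, 0, 0, 0, -1])

```text
time_s: 2.35
eef_pos: [0.5812, 0.0062, 0.1305]
orientation: [-3.141, 0.003, 0.127]
wrist_force: [-1.2, 0.3, -0.5]
finger_gap: 0.998
```

```bash
python3 - <<'E'
from h import *
s=monitor.state();print(s["time_s"],s["eef_pos"],s["orientation"],s["wrist_force"])
for n in("scene","top"):cv2.imwrite(f"pics/{n}1.png",optics.camera(n)[:,:,::-1])
crop("pics/scene1.png","pics/s1c.png",150,350,100,250,4)
plan([0.578,0.000,0.012],0.11,1)
E
```

```text
2.35 [0.58123268 0.00620664 0.13045361] [-3.14082132  0.00328162  0.12735131] [-1.1507      0.30284714 -0.50847819]
[ -5.    6.2 120.3] 1.06
```

View pics/s1c.png

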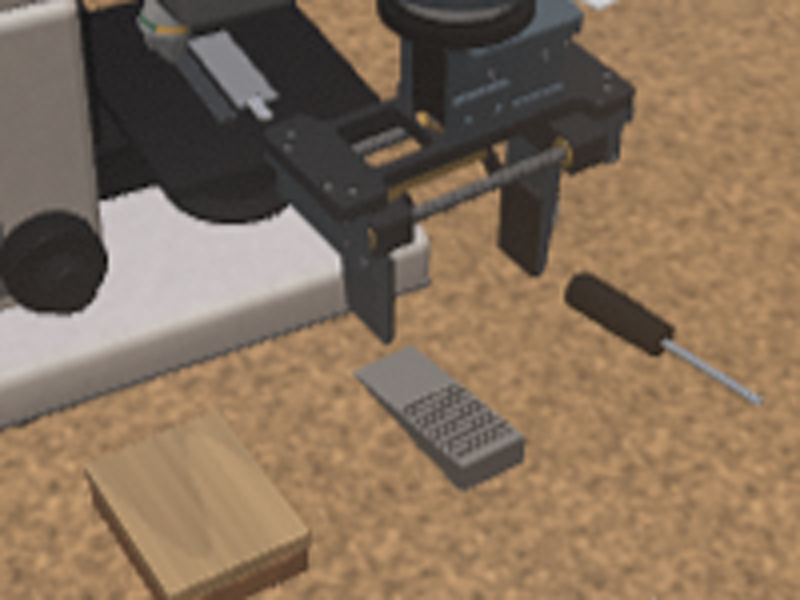

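View pics/top1.png

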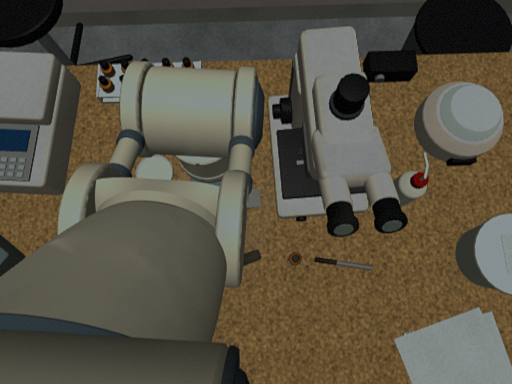

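>>> send_rows(commands=[-6, 6, 30, 0, -1, 0, 0, 30, 0, -1, 0, 0, 30, 0, -1, 0, 0, 20, 0, -1, 0, 0, 5, 0, -1, 0, 0, 0, 0, -1, 0, 0, 0, 0, -1])

```text
time_s: 3.32
eef_pos: [0.5778, -0.0002, 0.018]
orientation: [3.141, -0.002, 0.128]
wrist_force: [-1.2, 0.3, 0.0]
finger_gap: 0.997
```

```bash
python3 - <<'E'
from h import *
s=monitor.state();print(s["time_s"],s["eef_pos"],s["orientation"],s["wrist_force"])
cv2.imwrite(f"pics/s2.png",optics.camera("scene")[:,:,::-1])
crop("pics/s2.png","pics/s2c.png",150,350,100,250,4)
E
```

```text
3.325 [ 5.77784178e-01 -2.03060066e-04  1.80339056e-02] [ 3.14119557e+00 -1.60811911e-03  1.28228308e-01] [-1.16836528  0.25933643  0.03907344]
```

View pics/s2c.png

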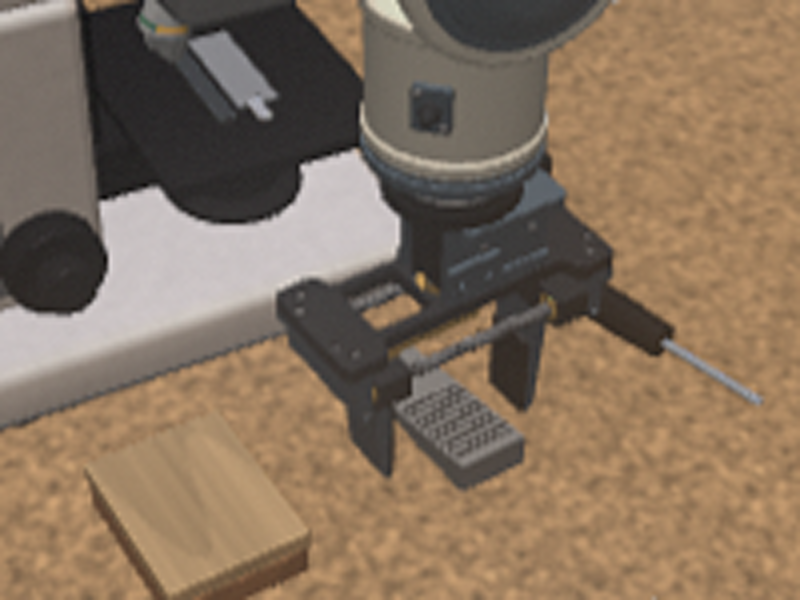

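>>> send_rows(commands=[0, 0, 6, 0, -0.3, 0, 0, 0, 0, -0.3, -7, 0, 0, 0, -0.3, -7, 0, 0, 0, -0.3, -4, 0, 0, 1, -0.3, -4, 0, 0, 1, -0.3, -4, 0, 0, 1, -0.3, -4, 0, 0, 1, -0.3, -4, 0, 0, 1, -0.3, -4, 0, 0, 0.5, -0.3, -4, 0, 0, 0, -0.3, 0, 0, 0, 0, -0.3])

```text
time_s: 4.88
eef_pos: [0.5349, -0.0042, 0.0109]
orientation: [-3.142, 0.001, 0.032]
wrist_force: [0.2, 0.4, -0.1]
finger_gap: 0.65
```

```bash
python3 - <<'E'
from h import *
s=monitor.state();print(s["time_s"],s["eef_pos"],s["orientation"],s["wrist_force"],s["finger_gap"])
cv2.imwrite(f"pics/s3.png",optics.camera("scene")[:,:,::-1])
crop("pics/s3.png","pics/s3c.png",150,350,100,250,4)
E
```

```text
4.875 [ 0.5348519  -0.00418818  0.01087502] [-3.14151995e+00  5.67415119e-04  3.21206651e-02] [ 0.1687981   0.35070645 -0.14283223] 0.649600187451477
```

View pics/s3c.png

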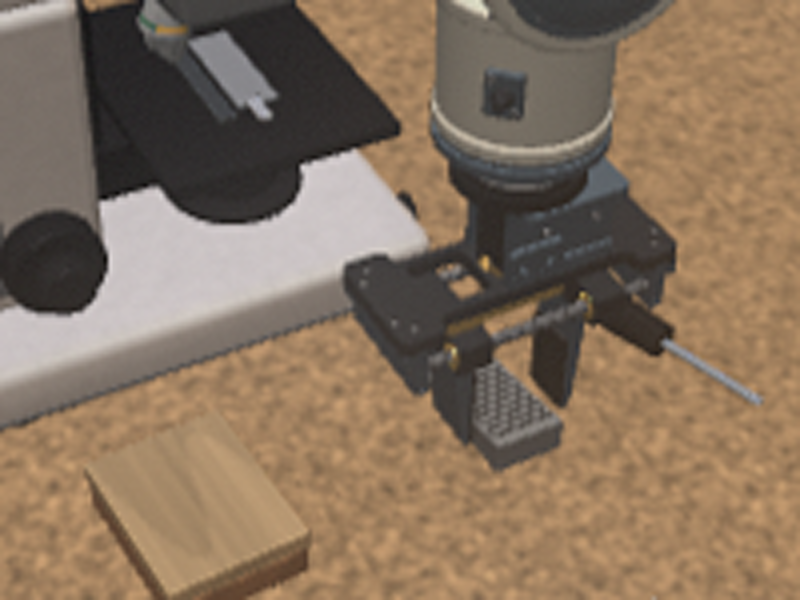

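>>> send_rows(commands=[5, 0, 0, 0, -0.3, 2, 0, -20, 0, -0.3, 0, 0, -30, 0, -0.3, 0, -25, 0, 0, 0.5, 0, -35, 0, 0, 0.5, 0, -35, 0, 0, 0.5, 0, 0, 0, 0, 0.5, 0, 0, 0, 0, 0.5])

```text
time_s: 5.92
eef_pos: [0.5395, 0.0907, 0.0609]
orientation: [3.141, -0.0, 0.032]
wrist_force: [0.4, -0.3, 0.1]
finger_gap: 0.253
```

```bash
python3 - <<'E'
from h import *
s=monitor.state();print(s["time_s"],s["eef_pos"],s["orientation"],s["wrist_force"],s["finger_gap"])
cv2.imwrite(f"pics/s4.png",optics.camera("scene")[:,:,::-1])
cv2.imwrite(f"pics/t4.png",optics.camera("top")[:,:,::-1])
crop("pics/s4.png","pics/s4c.png",150,350,100,250,4)
crop("pics/t4.png","pics/t4c.png",190,310,90,230,4)
E
```

```text
5.925 [0.5395403  0.0907428  0.06089763] [ 3.14143299e+00 -1.08663969e-04  3.24970986e-02] [ 0.44595921 -0.29226506  0.11089773] 0.25319973022188497
```

View pics/s4c.png

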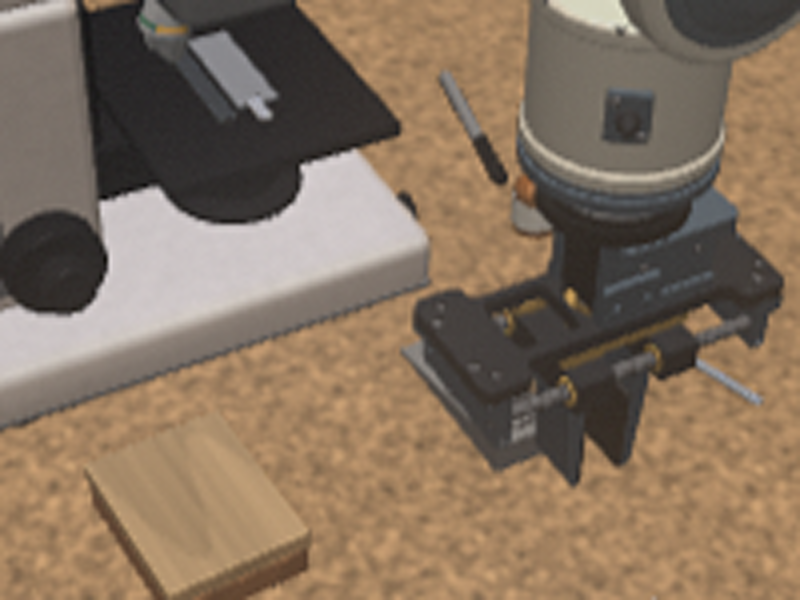

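View pics/t4c.png

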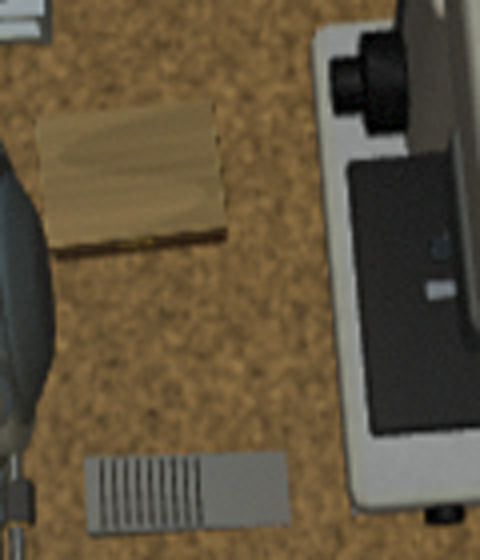

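```bash
python3 - <<'E'
from h import *
T=lambda x,y:(190+(x+.5)/4-.5,90+(y+.5)/4-.5)
P=[ray("top",*T(288,452),.0012),ray("top",*T(291,524),.0012),ray("top",*T(86,459),.022),ray("top",*T(90,535),.022)]
for p in P:print(p.round(4))
a=(P[0]+P[1])/2;b=(P[2]+P[3])/2
h=(a-b)[:2];h/=np.linalg.norm(h);print(a,b,h)
f=np.array([.547,-.140]);w=f-a[:2];print("along",w@h,"lat",h[0]*w[1]-h[1]*w[0])
E
```

```text
[ 0.5676 -0.0821  0.0012]
[ 0.5235 -0.0823  0.0012]
[0.5631 0.038  0.022 ]
[0.5177 0.036  0.022 ]
[ 0.54557189 -0.08216536  0.0012    ] [0.54040059 0.03697715 0.022     ] [ 0.04336349 -0.99905936]
along 0.057842170820086185 lat -0.001081141003014687
```

>>> send_rows(commands=[0, 0, 20, 0, 0.5, 0, 0, 20, 0, 0.5, 0, 0, 9, 0, 0.5, 0, 10, 0, 0, 0.5, 0, 10, 0, 0, 0.5, 0, 10, 0, 0, 0.5, 0, 6, 0, 0, 0.5, 0, 5, 0, 0, 0.5, 0, 5, 0, 0, 0.5, 0, 5, 0, 0, 0.5, 0, 5, 0, 0, 0.5, 0, 0, 0, 0, 0.5])

```text
time_s: 7.52
eef_pos: [0.5411, 0.0347, 0.0119]
orientation: [3.142, 0.0, 0.032]
wrist_force: [0.7, -0.0, -0.2]
finger_gap: 0.249
```

```bash
python3 - <<'E'
from h import *
s=monitor.state();print(s["time_s"],s["eef_pos"],s["orientation"],s["wrist_force"],s["finger_gap"])
cv2.imwrite(f"pics/s5.png",optics.camera("scene")[:,:,::-1])
cv2.imwrite(f"pics/t5.png",optics.camera("top")[:,:,::-1])
crop("pics/s5.png","pics/s5c.png",150,350,100,250,4)
crop("pics/t5.png","pics/t5c.png",190,310,90,230,4)
E
```

```text
7.525 [0.5411012  0.03465067 0.01188644] [3.14152037e+00 3.80192332e-05 3.16538129e-02] [ 0.66783005 -0.04259759 -0.18483954] 0.24863730949755136
```

View pics/s5c.png

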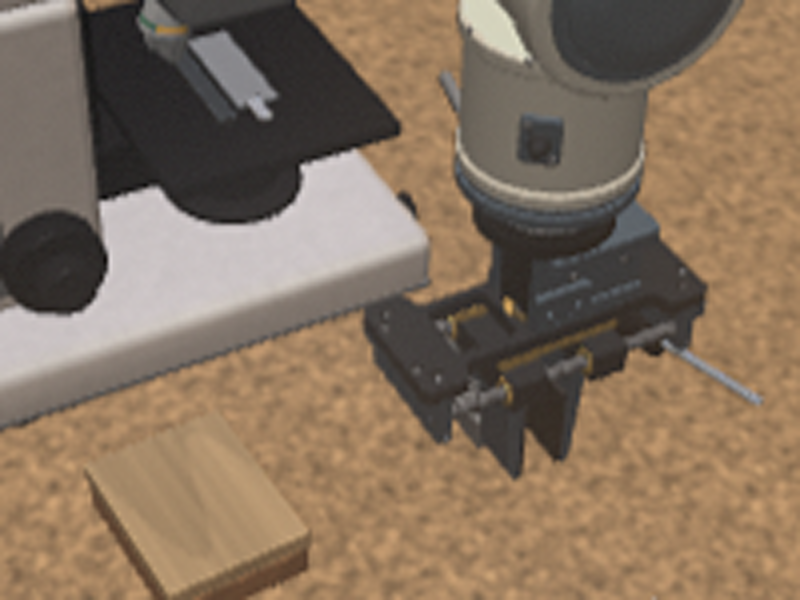

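View pics/t5c.png

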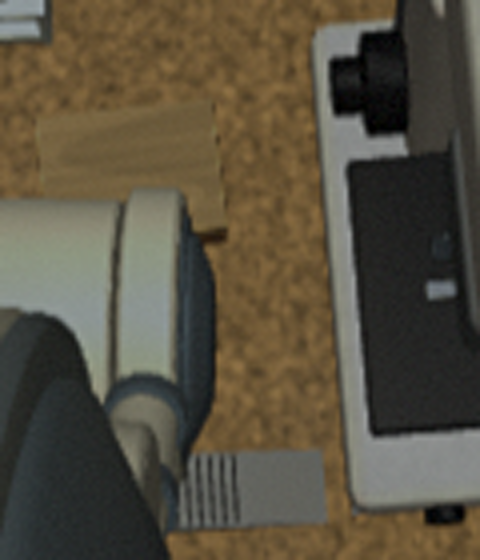

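>>> send_rows(commands=[0, 5, 0, 0, 0.5, 0, 5, 0, 0, 0.5, 0, 5, 0, 0, 0.5, 0, 5, 0, 0, 0.5, 0, 5, 0, 0, 0.5, 0, 4, 0, 0, 0.5, 0, 3, 0, 0, 0.5, 0, 2, 0, 0, 0.5, 0, 0, 0, 0, 0.5])

```text
time_s: 8.75
eef_pos: [0.5421, 0.0009, 0.0119]
orientation: [3.141, 0.0, 0.032]
wrist_force: [-1.0, 0.7, -0.1]
finger_gap: 0.25
```

```bash
python3 - <<'E'
from h import *
s=monitor.state();print(s["time_s"],s["eef_pos"],s["orientation"],s["wrist_force"],s["finger_gap"])
cv2.imwrite(f"pics/s6.png",optics.camera("scene")[:,:,::-1])
cv2.imwrite(f"pics/t6.png",optics.camera("top")[:,:,::-1])
crop("pics/s6.png","pics/s6c.png",150,350,100,250,4)
crop("pics/t6.png","pics/t6c.png",190,310,90,230,4)
E
```

```text
8.75 [0.54212823 0.00088892 0.01190591] [3.14146762e+00 9.47954737e-05 3.19939586e-02] [-0.99473209  0.70435253 -0.13316561] 0.25017829568667194
```

View pics/s6c.png

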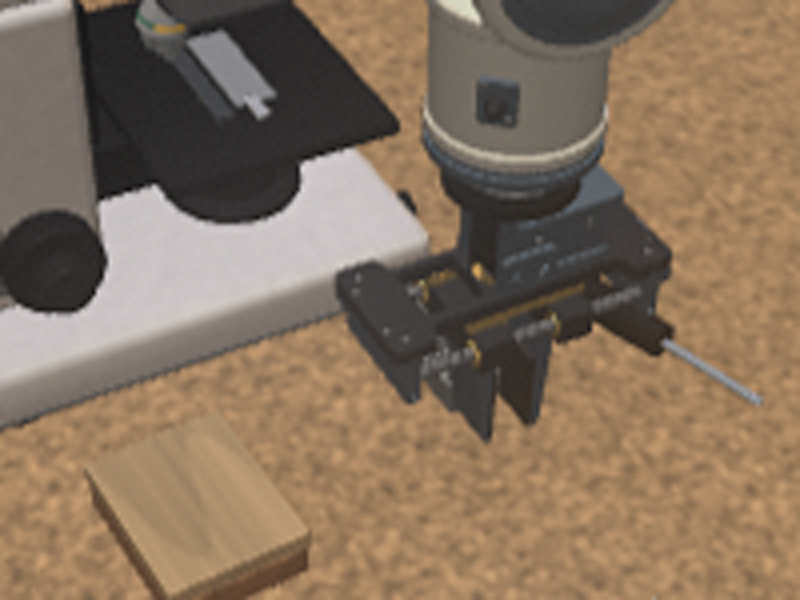

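View pics/t6c.png

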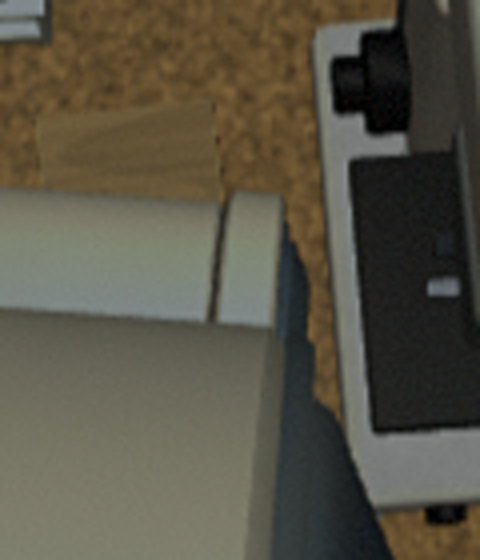

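>>> send_rows(commands=[0, 3, 0, 0, 0.5, 0, 3, 0, 0, 0.5, 0, 3, 0, 0, 0.5, 0, 3, 0, 0, 0.5, 0, 0, 0, 0, 0.5])

```text
time_s: 9.48
eef_pos: [0.5426, -0.0115, 0.0119]
orientation: [3.141, -0.0, 0.032]
wrist_force: [0.7, 0.3, -0.6]
finger_gap: 0.25
```

>>> send_rows(commands=[0, 2, 0, 0, 0.5, 0, 2, 0, 0, 0.5, 0, 0, 0, 0, 0.5])

```text
time_s: 9.85
eef_pos: [0.5427, -0.0152, 0.0119]
orientation: [3.141, -0.0, 0.032]
wrist_force: [-0.2, -0.3, -0.0]
finger_gap: 0.249
```

>>> send_rows(commands=[0, 2, 0, 0, 0.5, 0, 0, 0, 0, 0.5])

```text
time_s: 10.1
eef_pos: [0.5428, -0.0172, 0.0119]
orientation: [3.141, 0.0, 0.032]
wrist_force: [0.4, 0.8, -0.4]
finger_gap: 0.25
```

```bash
python3 - <<'E'
from h import *
s=monitor.state();print(s["time_s"],s["eef_pos"],s["orientation"],s["wrist_force"],s["moment"])
cv2.imwrite(f"pics/s7.png",optics.camera("scene")[:,:,::-1])
crop("pics/s7.png","pics/s7c.png",110,300,100,250,4)
E
```

```text
10.1 [ 0.54275922 -0.01717333  0.01190017] [3.14144277e+00 1.35401695e-05 3.19888491e-02] [ 0.40361299  0.77444118 -0.35607752] [-0.05966474  0.12414863 -0.04336696]
```

View pics/s7c.png

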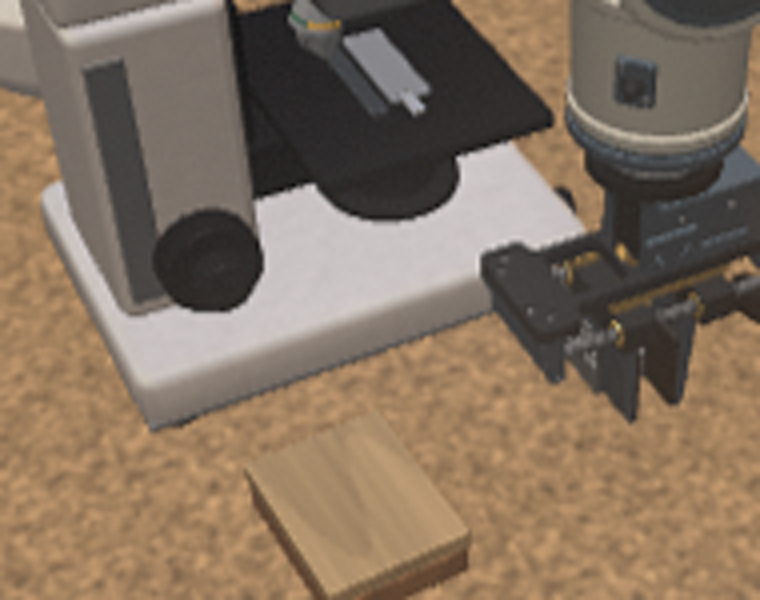

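```bash
cat >> h.py <<'E'
def trk(f,name,rect):
    a=cv2.imread(f"pics/{name}0.png",0);b=cv2.imread(f,0)
    x0,x1,y0,y1=rect
    m=np.zeros_like(a);m[y0:y1,x0:x1]=255
    p=cv2.goodFeaturesToTrack(a,40,.02,4,mask=m)
    q,st,e=cv2.calcOpticalFlowPyrLK(a,b,p,None,winSize=(15,15))
    d=(q-p)[:,0][st[:,0]==1];return len(d),np.median(d,0).round(2)
E
python3 - <<'E'
from h import *
cv2.imwrite("pics/t7.png",optics.camera("top")[:,:,::-1])
for i in "4 5 6 7".split():
    print(i,"scene head",trk(f"pics/s{i}.png","scene",(165,285,2,70)),"top head",trk(f"pics/t{i}.png","top",(320,410,70,235)),"top back base",trk(f"pics/t{i}.png","top",(268,300,90,130)))
# prediction: rotation 2.4deg about diagonal through FR & BL feet
c=np.array([.671-.005,-.2165,0]);ax=np.array([.25,.164,0]);ax/=np.linalg.norm(ax)
for P in([.6,-.22,.36],[.65,-.22,.38]):
  P=np.array(P)
  for s in(1,-1):
    Q=c+Ro.from_rotvec(ax*s*np.radians(2.4)).as_matrix()@(P-c)
    print(s,Q-P,np.subtract(proj("scene",Q),proj("scene",P)).round(2),np.subtract(proj("top",Q),proj("top",P)).round(2))
E
```

```text
4 scene head (35, array([ 0.07, -0.1 ], dtype=float32)) top head (40, array([ 0.01, -0.01], dtype=float32)) top back base (15, array([ 0.03, -0.01], dtype=float32))
5 scene head (40, array([ 0.06, -0.08], dtype=float32)) top head (40, array([0., 0.], dtype=float32)) top back base (15, array([-0., -0.], dtype=float32))
6 scene head (40, array([-1.31, -0.61], dtype=float32)) top head (40, array([ 1.84, -1.18], dtype=float32)) top back base (15, array([ 0.2 , -0.17], dtype=float32))
7 scene head (36, array([-4.68, -1.81], dtype=float32)) top head (40, array([ 7.25, -4.81], dtype=float32)) top back base (15, array([ 0.73, -0.66], dtype=float32))
1 [ 0.00828493 -0.01262947  0.00107764] [-5.9  -2.04] [ 8.02 -5.67]
-1 [-0.00825291  0.01258066 -0.0017092 ] [5.95 2.35] [-8.11  5.82]
1 [ 8.73112125e-03 -1.33096360e-02 -8.83661459e-05] [-6.24 -1.6 ] [ 8.34 -5.61]
-1 [-0.00872549  0.01330106 -0.00057828] [6.35 1.95] [-8.51  5.85]
```

>>> send_rows(commands=[0, 2, 0, 0, 0.5, 0, 1, 0, 0, 0.5, 0, 0, 0, 0, 0.5])

```text
time_s: 10.58
eef_pos: [0.5428, -0.0201, 0.0119]
orientation: [3.141, -0.0, 0.032]
wrist_force: [-0.7, 0.7, -0.0]
finger_gap: 0.25
```

```bash
cat > m.py <<'E'
from h import *
import sys
i=sys.argv[1]
s=monitor.state();print(s["time_s"],s["eef_pos"],s["wrist_force"],s["moment"])
cv2.imwrite(f"pics/t{i}.png",optics.camera("top")[:,:,::-1]);cv2.imwrite(f"pics/s{i}.png",optics.camera("scene")[:,:,::-1])
print("scene head",trk(f"pics/s{i}.png","scene",(165,285,2,70)),"top head",trk(f"pics/t{i}.png","top",(320,410,70,235)),"top back base",trk(f"pics/t{i}.png","top",(268,300,90,130)))
s=monitor.state();print(s["wrist_force"])
E
python3 m.py 8
```

```text
10.575 [ 0.54283947 -0.02013055  0.01191899] [-0.7371901   0.67564808 -0.02331694] [ 0.10355096  0.09423443 -0.00971266]
scene head (35, array([-5.32, -2.09], dtype=float32)) top head (40, array([ 7.99, -5.9 ], dtype=float32)) top back base (15, array([ 0.82, -0.74], dtype=float32))
[0.7215473  0.42459465 0.14859224]
```

>>> send_rows(commands=[0, 2, 0, 0, 0.5, 0, 0, 0, 0, 0.5])

```text
time_s: 10.92
eef_pos: [0.5429, -0.0221, 0.0119]
orientation: [3.142, 0.0, 0.032]
wrist_force: [-0.2, 1.1, -0.5]
finger_gap: 0.249
```

```bash
python3 m.py 9
```

```text
10.925 [ 0.54290528 -0.02207406  0.01192781] [-0.21357407  1.14264734 -0.48561185] [0.22239615 0.12430811 0.02556332]
scene head (35, array([-5.52, -2.23], dtype=float32)) top head (40, array([ 8.38, -6.38], dtype=float32)) top back base (15, array([ 0.94, -0.78], dtype=float32))
[-0.15850952  0.92045693  0.2007759 ]
```

>>> send_rows(commands=[0, 2, 0, 0, 0.5, 0, 0, 0, 0, 0.5])

```text
time_s: 11.28
eef_pos: [0.5428, -0.0237, 0.0119]
orientation: [-3.141, 0.0, 0.032]
wrist_force: [-0.0, 4.7, 1.5]
finger_gap: 0.248
```

```bash
python3 m.py 10
```

```text
11.275 [ 0.54283684 -0.02374414  0.01192001] [-0.03588916  4.72581712  1.45509249] [ 0.86592482  0.12995294 -0.05153607]
scene head (35, array([-5.63, -2.34], dtype=float32)) top head (40, array([ 8.57, -6.54], dtype=float32)) top back base (15, array([ 0.91, -0.84], dtype=float32))
[-0.31199923  4.30476386  1.15822342]
```

>>> send_rows(commands=[0, 1, 0, 0, 0.5, 0, 1, 0, 0, 0.5, 0, 0, 0, 0, 0.5])

```text
time_s: 11.75
eef_pos: [0.5428, -0.0251, 0.0119]
orientation: [-3.14, 0.0, 0.032]
wrist_force: [-0.0, 12.9, 2.5]
finger_gap: 0.251
```

```bash
python3 m.py 11
```

```text
11.75 [ 0.54278791 -0.02512722  0.01194664] [-0.03692851 12.93800741  2.49926365] [2.18331952 0.07326061 0.03153551]
scene head (34, array([-5.79, -2.29], dtype=float32)) top head (40, array([ 8.81, -6.67], dtype=float32)) top back base (15, array([ 0.94, -0.85], dtype=float32))
[ 0.04691115 11.98937312  1.5466623 ]
```

>>> send_rows(commands=[0, -2, 0, 0, 0.5, 0, -5, 0, 0, 0.5, 0, -15, 0, 0, 0.5, 0, -30, 0, 0, 0.5, 0, -20, -30, 0, 0.5, 0, -20, -40, 0, 0.5, 0, -40, -30, 0, 0.5, 0, -40, 0, 0, 0.5, 0, 0, 0, 0, 0.5, 0, 0, 0, 0, 0.5])

```text
time_s: 13.1
eef_pos: [0.5371, 0.1462, 0.1117]
orientation: [3.141, 0.0, 0.033]
wrist_force: [-0.5, -0.3, 0.1]
finger_gap: 0.25
```

```bash
python3 m.py 12; python3 -c "
from h import *
crop('pics/t12.png','pics/t12c.png',190,310,90,230,4)
crop('pics/s12.png','pics/s12c.png',110,300,100,250,4)"
```

```text
13.1 [0.53712924 0.14618053 0.11171241] [-0.45048384 -0.34168936  0.13166211] [-0.13320555  0.09018445  0.02430273]
scene head (38, array([-5.99, -2.32], dtype=float32)) top head (40, array([ 9.03, -6.64], dtype=float32)) top back base (15, array([ 1.1 , -0.98], dtype=float32))
[ 0.13669016  0.10482973 -0.29075058]
```

View pics/t12c.png

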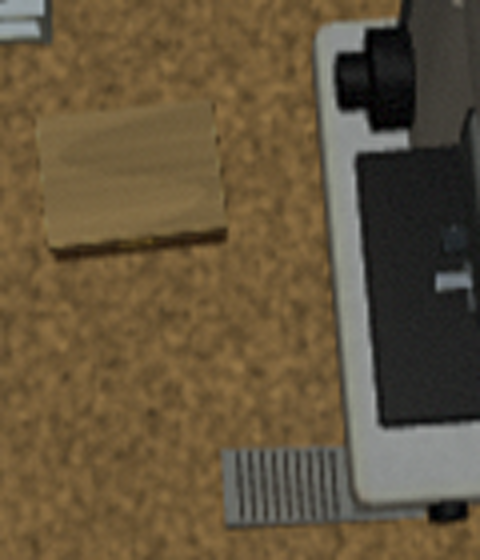

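View pics/s12c.png

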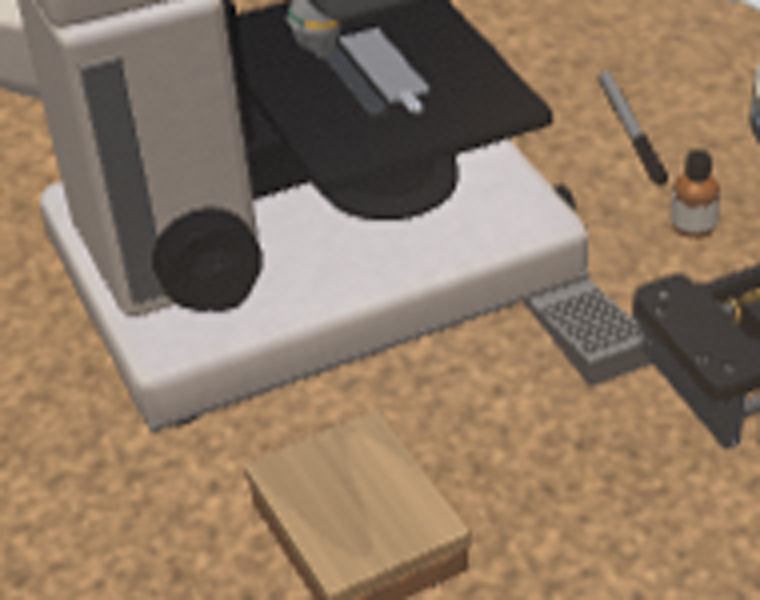

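```bash
python3 m.py 13; python3 - <<'E'
from h import *
T=lambda x,y:(190+(x+.5)/4-.5,90+(y+.5)/4-.5)
a=ray("top",*T(222,451),.022);b=ray("top",*T(227,527),.022);m=(a+b)/2;print(a,b,m)
v=(a-b)[:2];v/=np.linalg.norm(v);h=np.array([v[1],-v[0]]);w=np.array([.547,-.140])-m[:2];print(h,"foot along from thick",w@h,"lat",w@v)
for n in("t12","t4"):
  d=cv2.absdiff(cv2.imread("pics/t13.png",0),cv2.imread(f"pics/{n}.png",0));print(n,d[60:240,262:420].mean())
for r,nm in(((200,248,115,155),"slidebox"),((285,305,250,270),"bottle"),((130,175,150,225),"dish/cover"),((312,375,255,275),"pen"),((398,432,150,200),"wash"),((198,262,250,278),"screwdriver")):print(nm,trk("pics/t13.png","top",r))
E
```

```text
13.2 [0.53733128 0.14539508 0.11164847] [ 0.13669016  0.10482973 -0.29075058] [-0.07887263  0.0885024  -0.0038924 ]
scene head (38, array([-5.99, -2.31], dtype=float32)) top head (40, array([ 9.05, -6.64], dtype=float32)) top back base (15, array([ 1.09, -0.99], dtype=float32))
[0.24473478 0.00937462 0.01658826]
[ 0.56527747 -0.04253018  0.022     ] [ 0.51981827 -0.04421579  0.022     ] [ 0.54254787 -0.04337298  0.022     ]
[ 0.03705419 -0.99931326] foot along from thick 0.09672563113480934 lat 0.0008686372901782784
t12 1.5737341772151898
t4 20.49971870604782
slidebox (26, array([ 0.03, -0.01], dtype=float32))
bottle (14, array([-0.02, -0.01], dtype=float32))
dish/cover (37, array([ 15.22, -55.  ], dtype=float32))
pen (35, array([-0.02, -0.01], dtype=float32))
wash (29, array([ 0.03, -0.04], dtype=float32))
screwdriver (40, array([ 0.01, -0.03], dtype=float32))
```

```bash
python3 -c "
from plant import job
print(job.job_done())"
```

```text
the job is handed in; nothing more can be done
None
```

I pushed the wedge thin end first under the short foot and handed the job in at about 13 s. It reports no verdict.

**How it went:** I pushed the wedge sideways with the inside of one finger until it was straight and in line with the foot. Then I pushed on its thick end face until the push rose from about 1 N to 12–13 N. I stopped there and drew the hand clear.

**What the last checks showed:**
- **Wedge position:** The foot is within about 1 mm of the wedge's centre line and about 23 mm back from the thin edge. Part of that rests on the foot position I worked out from the base's corners, since the foot itself can't be seen.
- **Level:** The microscope's head moved (9.0, -6.6) px in the top view, where about (8.2, -5.7) px was expected for taking out the full 2.4° tilt. The extra pixel or so is unexplained. It could come from the approximate feature positions I used, a small shift of the microscope or a slight over-lift.
- **Stillness:** The microscope's tracked points moved no more than 0.02 px between the last two pictures. They had shifted about 0.2 px as the hand withdrew. The wrist force is back to about zero.
- **Other things:** The slide box, oil bottle, pen, wash bottle and screwdriver have not moved, to within 0.05 px.

**What I could not check:**
- **Force on the foot:** It was not measured directly. I judged it to be mid-range from the push.
- **Dish and cover-slip box:** Their check failed because the arm hid them in the last top view. The hand never worked near them.

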